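# Heat off, then find the thread hand and lift off the pod cap

## Task

The boot warmer tray needs a fresh cedar pod. First slide its heat control along the track to the off mark and leave it there; then take the cap off the pod chamber: nobody remembers whether its quick thread is right- or left-handed, so try turning it both ways to find the way that frees it, and lift it off. Finish still holding the cap in the gripper, still and at least 5 cm above where it sat, touching nothing else, and leave the shoehorn, umbrella handle, bowl and key where they are.

Things in the scene. Friction and masses are not known exactly. Their poses are not given: they have to be found in the camera images.
- tray: Fixed boot warmer tray of ribbed grey plastic, 260 (x, front to back) x 340 (y) mm, flat deck 35 mm above the table, some 4 mm ribs along its far side and both ends. Origin: centre of its underside. Its x axis points away from its front edge, its y axis along the heat track towards higher slider values.
- heat (a joint): Heat slider on the tray near its front edge: m along the tray's +y from one end of its 110 mm travel (0) to the other (0.11). The off mark is at 0.075. It rubs with about 1.5 N and stays where it is left.
- heat_grip (a point): Centre of the slider's upright black block, 26 (tray x) x 16 (tray y) x 32 (high) mm. Its underside is 16 mm below this point, on a black track 32 mm wide and 150 mm long that stands 6 mm above the deck. Moves with the slider; its axes are the tray's.
- off_mark (a point): Where the centre of the slider block is when the control is off: over the track, in line with two raised metal ticks (14 x 4 x 4 mm), one on each side of the track. Its axes are the tray's.
- chamber: Fixed pod chamber on the tray's deck: a round grey turret 64 mm across and 10 mm high. The cap sits on its top. Origin: centre of its underside, on the deck. A fan housing, 50 x 50 x 34 mm (high), belongs to it: centred 76 mm from the turret along the chamber's +y.
- cap: Loose steel cap, 54 mm high, 0.12 kg; origin: centre of its underside, z up. Locked at the start (lifts 2 mm at most). Quick thread, no rise: the wrong way it meets a hard stop after 0.1 to 0.3 rad; the right way (clockwise or counter-clockwise, differs between episodes) it turns freely, and 0.9 to 1.6 rad from its start it lifts straight off. Forcing it at the stop does not free it. Lift over 25 mm before moving sideways.
- cap_grip (a point): Centre of the upright flat-sided finger bar on top of the cap, on the cap's axis, 40 mm above its underside. The bar is 16 (x) x 40 (y) x 28 (high) mm, from 26 to 54 mm above the underside; below it the cap is a round skirt 48 mm across. The axes are the cap's.
- shoehorn: Stainless steel shoehorn, 205 x 40 x 4 mm, lying on the ribs along the tray's far side. Leave alone. Origin: underside, near its middle; long axis y.
- umbrella: Crook-shaped walnut umbrella handle with chrome caps, about 225 x 115 x 27 mm, lying on the table on the robot's right. Leave alone. Origin: on its underside, under the straight part.
- bowl: White porcelain trinket bowl, 100 mm across, 36 mm high, on the robot's left. Leave alone. Origin: centre of its underside.
- key: Brass key on a steel ring, about 90 x 36 x 4 mm, on the robot's left. Leave alone. Origin: centre of the ring, on the table.
Mind the look-alikes: they are no part of the job. Of the things shaped like the cap, the steel one is meant.

How it is judged:
By the outcome, as a careful person would: the job done as asked, in the order asked, and still so for the second after the job is handed in, while the arm keeps its last pose, push and grip.
It also fails if it takes over 51 s, if anything falls off the work surface, if the arm or the gripper's body presses on something with over 40 N, if the wrist force passes 120 N, or if a joint passes its speed limit or range.

## Robot

A 7-joint arm with a two-finger parallel gripper is mounted at the origin on the work surface. World frame = base frame: x ahead of the robot, y to its left, z up, the work surface at z = 0. Lengths are in m, angles in rad, forces in N, time in s.
With the tool pointing down it reaches from about 0.35 to 0.9 m from the base axis. Payload 8.1 kg.
Tool frame: the origin (TCP) lies midway between the tips of the shut fingers; the grasp point (between the pads) lies arm.grip_point_offset behind it (arm.grip_point_offset is the distance from the TCP to the grasp point, in m); y points along the fingers, z is the direction in which the jaws open and shut, and the axes are right-handed (so a half turn about y gives the same grasp; the last joint's range is limited). The gripper opens to 92 mm and grips with 3 to 60 N. Pads are 19 mm wide; open, the fingers measure 130 mm over their backs; the gripper's body (75 mm by 190 mm) begins 47 mm behind the grasp point.
Start: joints at [-1.32, 0.434, 0.025, 1.573, -0.012, 1.134, -0.075], TCP at [0.217, 0.586, 0.227] pointing down, gripper open.
Joint ranges: [-2.62, 2.62], [-0.44, 2.09], [-1.27, 1.32], [0.08, 2.57], [-1.32, 4.46], [0.12, 2], [-2.74, 2.74]. Speed limits (rad/s): [2.22, 2.22, 3.01, 3.01, 3.14, 3.14, 3.14].

## Interface

Orientations are given as a rotation vector (axis times angle).
In Python, from cell import arm, get_image, camera_info gives the robot as it stands.
- The arm moves only by the tool carry_out, never from a script. Its argument "steps" is one flat list of numbers, 5 for each row, row after row: the opening, from 0 (shut) to 1 (fully open), then the shift along the world's x, y, z in units of 0.1 m (1.0 is 0.1 m), then the turn about the world's z in units of 45 degrees (1.0 is 45 degrees). In form: [hand, dx, dy, dz, spin, hand, dx, dy, dz, spin, ...]. A call has 1 to 12 rows; each row is the pose to reach, as a shift and turn from the pose commanded when the call began; what a row does not reach only later rows make up. A row lasts 1/10 s, in which the tool goes at most 50 mm and 8.59 degrees, less where a joint would pass 70% of its speed; a pose out of reach is approached as far as the arm can. A call with a number of a shift or a turn outside -1 to 1 is refused whole. A call with a gripper value outside its range is refused whole. The fingers move at their own pace and stop on an object; "grip_force" is the grip in N (left out, the last holds). Time passes only in rows, so rows that repeat a pose let the fingers close. It gives the time, the measured TCP pose, the force and the opening at its end, in the units of the state.
- arm.observe(): the state, without advancing time (a new reading comes with each control period).
- get_image(name): name is "scene" or "top"; returns (picture, depth): 420x560x3 uint8, red, green, blue; 420x560 float32, m along the optical axis (not along the pixel's ray), 0 where there is no reading.
- camera_info(name): a dict with "fovy" (degrees; the focal length in pixels is half the picture's height over the tangent of half this angle, whatever the lens; pixels are square), "cx", "cy" (the principal point, pixels), "R" (3x3) and "t" (3): a world point X has camera coordinates R X + t. Camera axes: x right, y down, z forward; pixel columns grow to the right and rows downward; lengths in m; the calibration is good to about 2 mm. A picture is of the moment at which its call begins. camera_info takes no time and is no camera call.
- arm.sign_off(): hands the job in, once; it reports no verdict.
The state is a dict: "clock": time; "joints": joint angles; "dq": joint speeds; "joint_efforts": joint torques, N m; "position": TCP position; "ee_rot": TCP orientation; "force": force on the tool from outside, world axes, zero at the start; "ft_torque": the same for the moment, N m; "width": opening from 0.0 (shut) to 1.0 (fully open).
Only numpy, scipy, OpenCV 4.12 (cv2) and the standard library are available. Lean on these libraries where they do the work, as an engineer would, in place of code of your own. Each camera call takes 0.05 s, during which the arm holds its last target. There are 200 camera calls.

## Working session

There is one attempt and no reset: what is moved stays moved. The work goes in short steps, Python scripts to look and compute and a tool call to move; the robot and the scene stay as the last step left them, time stands still between calls to the robot, and variables do not carry over. Pictures are saved under pics/ and viewed, about 8 in all and at most 12, crops included, and the job is handed in when it is done.

Besides the shell and the picture viewer there is one more tool, called after ">>>" by a JSON object that holds its "name" and its "arguments", one argument or row to a line. carry_out: Moves the arm, as the interface text tells. Shifts and turns lie within -1 to 1; 1 stands for 0.1 m of shift or 45 degrees of turn. Its arguments: {"type":"object","properties":{"steps":{"type":"array","items":{"type":"number"}},"grip_force":{"type":"number"}},"required":["steps"]}

```bash
mkdir -p pics; cat > h.py <<'E'
import numpy as np,cv2
from cell import arm,get_image,camera_info
def K(n):
    c=camera_info(n); f=210/np.tan(np.radians(c["fovy"])/2); return f,c["cx"],c["cy"],np.array(c["R"]),np.array(c["t"])
def cloud(n,d):
    f,cx,cy,R,t=K(n); v,u=np.mgrid[:d.shape[0],:d.shape[1]]
    P=np.stack([(u-cx)/f*d,(v-cy)/f*d,d],-1); return (P-t)@R
def proj(n,X):
    f,cx,cy,R,t=K(n); p=R@np.array(X)+t; return f*p[0]/p[2]+cx,f*p[1]/p[2]+cy
E
python3 - <<'E'
from h import *
for n in("top","scene"):
    im,d=get_image(n); cv2.imwrite(f"pics/{n}0.png",im[:,:,::-1]); np.savez(f"pics/{n}0.npz",im=im,d=d)
    f,cx,cy,R,t=K(n); print(n,f,cx,cy,R.round(3).tolist(),(-R.T@t).round(3))
s=arm.observe(); print(s,arm.grip_point_offset)
E
```

```text
top 489.01744988360144 282.9188743723753 211.2559549756594 [[-0.012, -1.0, -0.006], [-0.988, 0.013, -0.154], [0.154, 0.004, -0.988]] [ 0.346 -0.01   1.747]
scene 413.56501719781176 276.61539990874036 211.07304108618013 [[-0.442, 0.897, -0.003], [0.751, 0.368, -0.549], [-0.491, -0.245, -0.836]] [1.147 0.259 0.992]
{'clock': 0.1, 'joints': array([-1.31959549,  0.43516004,  0.02500271,  1.5739838 , -0.0115851 ,
        1.13402584, -0.07509092]), 'dq': array([-0.00063964,  0.00060628,  0.0014009 , -0.00231641,  0.00151809,
       -0.00212533,  0.00178437]), 'joint_efforts': array([ 1.95885426e-03, -6.69127178e+01,  9.87132266e-01, -3.15150189e+01,
       -6.06135721e-02,  3.74419231e-02,  9.71938630e-05]), 'position': array([0.2164531 , 0.58583495, 0.22602825]), 'ee_rot': array([-1.5543342 ,  0.27780628, -0.27765303]), 'force': array([ 0.07025113,  0.49077974, -0.22826624]), 'ft_torque': array([-0.0347341 , -0.00480286,  0.01335852]), 'width': 0.9979306914220195} 0.0188
```

View pics/top0.png

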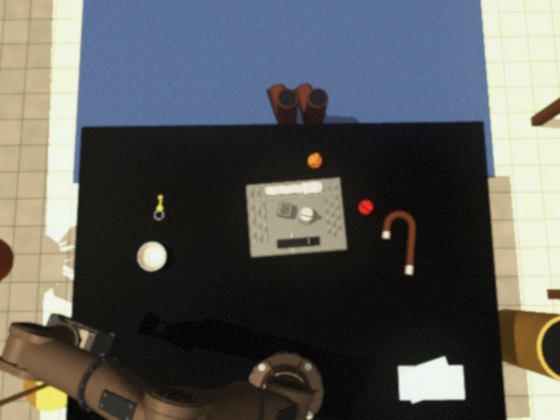

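View pics/scene0.png

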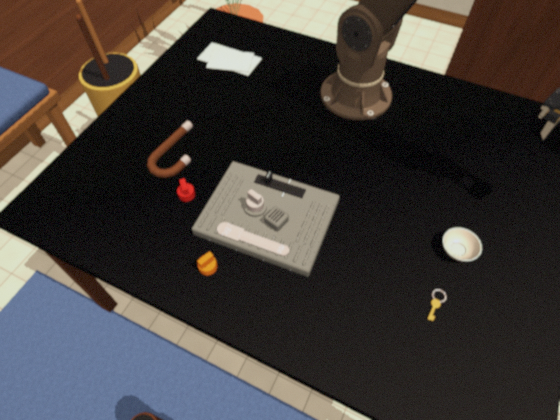

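The top view shows the tray at (297,217), its steel cap at (307,214), the fan at (287,211) and the track at (298,242). Cap look-alikes are the red one (366,207) and the orange one (315,160). In the scene view the steel cap is at (255,202), red at (186,190) and orange at (207,264), and the slider block seems to be at (267,178). I choose the steel cap, which sits on the tray turret. Next I'll measure it and check in a close crop.

```bash
cat > m.py <<'E'
from h import *
T=np.load("pics/top0.npz");S=np.load("pics/scene0.npz")
for n,D in(("top",T),("scene",S)):
    P=cloud(n,D["d"]);x,y,z=P[...,0],P[...,1],P[...,2]
    reg=(x>.35)&(x<.75)&(abs(y+.05)<.25)
    deck=reg&(abs(z-.035)<.012)&(D["im"].min(2)>40)
    q=P[deck][:,:2].astype(np.float32); r=cv2.minAreaRect(q); print(n,"deck",deck.sum(),np.median(z[deck]),r)
    hi=reg&(z>.055)
    k,l,st,c=cv2.connectedComponentsWithStats(hi.astype(np.uint8))
    for i in range(1,k):
        if st[i,4]>8:
            p=P[l==i]; print(st[i],c[i].round(1),"mean",p.mean(0).round(4),"min",p.min(0).round(3),"max",p.max(0).round(3))
a=cv2.resize(T["im"][170:265,235:380],None,fx=5,fy=5,interpolation=2)[:,:,::-1]
cv2.imwrite("pics/topc.png",a)
b=cv2.resize(S["im"][155:275,185:345],None,fx=5,fy=5,interpolation=2)[:,:,::-1]
cv2.imwrite("pics/scc.png",np.clip(b*1.3,0,255))
E
python3 m.py
```

```text
top deck 6250 0.03531438045782845 ((0.5966315865516663, -0.08828626573085785), (0.26182544231414795, 0.4257989525794983), 3.8731698989868164)
[277 202  16  16 201] [284.3 209.6] mean [ 0.6137 -0.007   0.0681] min [ 0.587 -0.034  0.055] max [0.641 0.018 0.077]
[299 208  14  14 156] [305.5 214.3] mean [ 0.5942 -0.0799  0.0805] min [ 0.573 -0.103  0.055] max [ 0.618 -0.058  0.11 ]
[305 237   6   8  36] [307.6 240.6] mean [ 0.5042 -0.0858  0.0722] min [ 0.492 -0.094  0.056] max [ 0.517 -0.078  0.079]
scene deck 8960 0.034540468168429796 ((0.60074383020401, -0.08766329288482666), (0.261069655418396, 0.42415866255760193), 4.01729154586792)
[265 172   8  11  64] [268.2 176.8] mean [ 0.5104 -0.0846  0.0679] min [ 0.494 -0.095  0.055] max [ 0.522 -0.078  0.077]
[246 190  18  21 279] [254.  200.6] mean [ 0.6076 -0.0779  0.0798] min [ 0.576 -0.105  0.055] max [ 0.625 -0.057  0.102]
[264 207  25  23 328] [275.8 217.6] mean [ 0.6225 -0.0052  0.0665] min [ 0.592 -0.035  0.055] max [0.648 0.021 0.073][ WARN:0@0.754] global loadsave.cpp:1063 imwrite_ Unsupported depth image for selected encoder is fallbacked to CV_8U.
```

View pics/scc.png

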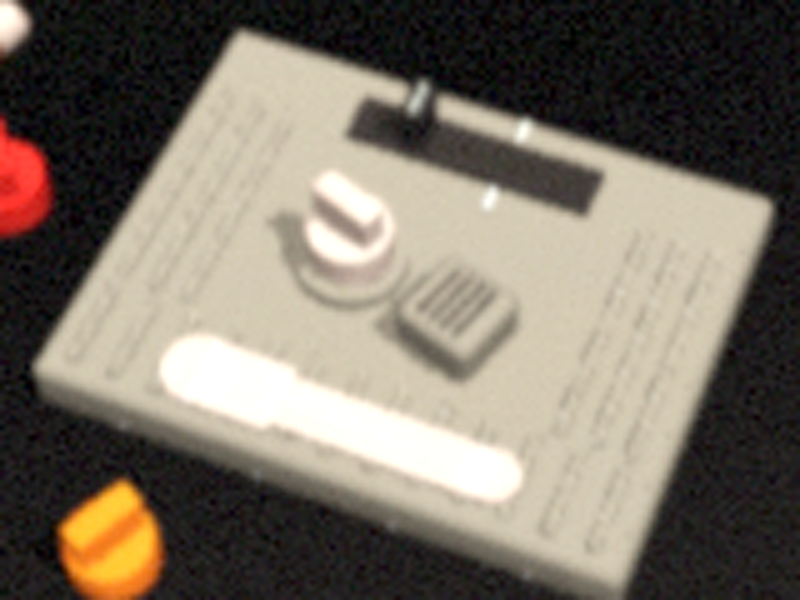

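View pics/topc.png

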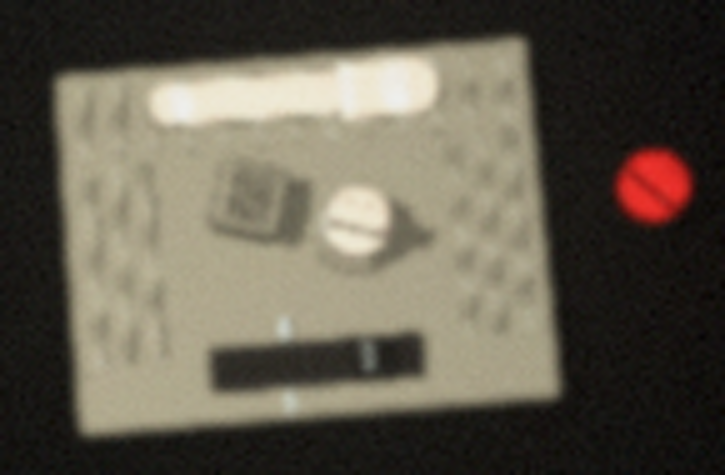

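Close crops: the steel cap's bar runs nearly along y, at (355,220) in the top crop. The slider block has a white stripe at (368,355), and the off ticks are at (285,328) and (290,402). The slider must move about 55 mm along +y.

```bash
cat > m2.py <<'E'
from h import *
def ray(n,u,v,z):
    f,cx,cy,R,t=K(n); C=-R.T@t; d=R.T@np.array([(u-cx)/f,(v-cy)/f,1]); return (C+d*(z-C[2])/d[2])
T=np.load("pics/top0.npz");S=np.load("pics/scene0.npz")
for n,D,boxes in(("top",T,dict(tick1=(232,239,287,297),tick2=(246,254,288,298),slid=(236,246,303,314))),("scene",S,dict(tick1=(177,184,285,294),tick2=(191,199,278,287),slid=(168,180,264,274)))):
    g=D["im"].astype(float)
    for k,(r0,r1,c0,c1) in boxes.items():
        p=g[r0:r1,c0:c1]; w=p[...,2]-(.80*p[...,0] if k!='slid' else 0); 
        w=np.clip(w-np.percentile(w,70),0,None); v,u=np.mgrid[r0:r1,c0:c1]
        u,v=(u*w).sum()/w.sum(),(v*w).sum()/w.sum()
        print(n,k,round(u,1),round(v,1),ray(n,u,v,.073 if k=='slid' else .039).round(4))
    P=cloud(n,D["d"]);x,y,z=P[...,0],P[...,1],P[...,2]
    m=(abs(x-.6)<.05)&(abs(y+.08)<.04)&(z>.085)
    p=P[m]; e=np.linalg.eigh(np.cov(p[:,:2].T)); a=e[1][:,1]; print(n,"bar",m.sum(),p.mean(0).round(4),np.percentile(p,[5,95],0).round(3).tolist(),"dir deg from x",np.degrees(np.arctan2(a[1],a[0])))
    m=(abs(x-.507)<.02)&(abs(y+.086)<.02)&(z>.066);p=P[m];print(n,"slidtop",m.sum(),p.mean(0).round(4),np.percentile(p,[5,95],0).round(3).tolist())
    m=(abs(x-.618)<.05)&(abs(y+.005)<.035)&(z>.06);p=P[m];print(n,"fan",m.sum(),p.mean(0).round(4),cv2.minAreaRect(p[:,:2].astype(np.float32)))
    hsv=g.max(2); tray=((z>.02)&(z<.05)&(x>.4)&(x<.78)&(abs(y+.07)<.21)&(g.max(2)-g.min(2)<60)&(hsv>45)).astype(np.uint8)
    c=max(cv2.findContours(tray,0,1)[0],key=cv2.contourArea)[:,0]
    q=np.array([ray(n,a,b,.035)[:2] for a,b in c],np.float32); print(n,"tray",cv2.minAreaRect(q))
print(proj("top",(.217,.586,.227)),proj("scene",(.217,.586,.227)))
E
python3 m2.py
```

```text
top tick1 291.4 235.3 [ 0.5268 -0.0308  0.039 ]
top tick2 292.6 249.9 [ 0.4755 -0.0343  0.039 ]
top slid 307.6 237.2 [ 0.5156 -0.086   0.073 ]
top bar 61 [ 0.5957 -0.0803  0.0978] [[0.586, -0.098, 0.089], [0.606, -0.064, 0.107]] dir deg from x 73.4634873457306
top slidtop 34 [ 0.504  -0.0861  0.0729] [[0.492, -0.094, 0.067], [0.517, -0.08, 0.079]]
top fan 194 [ 0.6142 -0.0067  0.0685] ((0.6143061518669128, -0.006673544645309448), (0.049472324550151825, 0.048839304596185684), 77.39994049072266)
top tray ((0.592287540435791, -0.04524201154708862), (0.2599426209926605, 0.3386360704898834), 3.886395215988159)
scene tick1 289.1 180.7 [ 0.4769 -0.0345  0.039 ]
scene tick2 282.5 194.2 [ 0.5286 -0.0308  0.039 ]
scene slid 267.5 174.2 [ 0.5068 -0.0886  0.073 ]
scene bar 114 [ 0.603  -0.0795  0.0949] [[0.593, -0.099, 0.086], [0.612, -0.061, 0.1]] dir deg from x 77.65694923033442
scene slidtop 46 [ 0.5094 -0.0856  0.0709] [[0.497, -0.093, 0.067], [0.521, -0.079, 0.074]]
scene fan 301 [ 0.6213 -0.0056  0.0673] ((0.619579017162323, -0.006378848105669022), (0.04961701110005379, 0.050446901470422745), 75.9872055053711)
scene tray ((0.602277934551239, -0.04331521689891815), (0.2637288570404053, 0.3385743498802185), 3.9476799964904785)
(np.float64(90.38230691205132), np.float64(332.95545633604905)) (np.float64(564.3700287712084), np.float64(146.92582412149613))
```

```bash
python3 - <<'E'
from h import *
from scipy.spatial.transform import Rotation as Ro
s=arm.observe(); M=Ro.from_rotvec(s["ee_rot"]).as_matrix(); print(M.round(3)); print("jaw yaw",np.degrees(np.arctan2(M[1,2],M[0,2])),s["position"],s["clock"])
E
```

```text
[[ 0.938 -0.     0.347]
 [-0.347 -0.001  0.938]
 [ 0.    -1.    -0.001]]
jaw yaw 69.7241043267622 [0.2164531  0.58583495 0.22602825] 0.1
```

>>> {"name": "carry_out", "arguments": {
  "steps": [0.5,0.2,-0.48,0,0.09,0.5,0.41,-0.96,0,0.18]
}}

```text
clock: 0.3
position: [0.2552, 0.4937, 0.2258]
ee_rot: [-1.566, 0.163, -0.162]
force: [2.4, -0.4, 0.8]
width: 0.875
```

>>> {"name": "carry_out", "arguments": {
  "steps": [0.5,0.2,-0.48,0,0.09,0.5,0.41,-0.96,0,0.18]
}}

```text
clock: 0.5
position: [0.2954, 0.4002, 0.2264]
ee_rot: [-1.571, 0.053, -0.053]
force: [1.6, 0.1, 0.1]
width: 0.702
```

>>> {"name": "carry_out", "arguments": {
  "steps": [0.5,0.2,-0.48,0,0.09,0.5,0.41,-0.96,0,0.18]
}}

```text
clock: 0.7
position: [0.3345, 0.3082, 0.2266]
ee_rot: [-1.57, -0.057, 0.058]
force: [1.7, -0.3, -0.1]
width: 0.533
```

>>> {"name": "carry_out", "arguments": {
  "steps": [0.5,0.2,-0.48,0,0,0.5,0.41,-0.96,0,0]
}}

```text
clock: 0.9
position: [0.3737, 0.2163, 0.2267]
ee_rot: [-1.57, -0.055, 0.055]
force: [1.5, 1.3, 0.6]
width: 0.498
```

>>> {"name": "carry_out", "arguments": {
  "steps": [0.5,0.2,-0.48,0,0,0.5,0.41,-0.96,0,0]
}}

```text
clock: 1.1
position: [0.413, 0.1244, 0.2268]
ee_rot: [-1.57, -0.055, 0.055]
force: [1.4, 0.3, 0.7]
width: 0.496
```

>>> {"name": "carry_out", "arguments": {
  "steps": [0.5,0.2,-0.48,0,0,0.5,0.41,-0.96,0,0]
}}

```text
clock: 1.3
position: [0.4522, 0.0324, 0.2268]
ee_rot: [-1.57, -0.055, 0.055]
force: [1.3, 0.9, 0.7]
width: 0.497
```

>>> {"name": "carry_out", "arguments": {
  "steps": [0.5,0.2,-0.48,0,0,0.5,0.41,-0.96,-0.3,0,0.5,0.41,-0.96,-0.6,0,0.5,0.41,-0.96,-0.6,0,0.5,0.41,-0.96,-0.6,0]
}}

```text
clock: 1.8
position: [0.4923, -0.0612, 0.1665]
ee_rot: [-1.57, -0.053, 0.057]
force: [-0.2, -0.1, 0.1]
width: 0.498
```

>>> {"name": "carry_out", "arguments": {
  "steps": [0.5,0.14,-0.25,-0.3,0,0.5,0.14,-0.25,-0.6,0,0.5,0.14,-0.25,-0.6,0]
}}

```text
clock: 2.1
position: [0.5057, -0.0851, 0.1055]
ee_rot: [-1.569, -0.053, 0.059]
force: [-0.7, 0.7, -0.7]
width: 0.498
```

```bash
python3 - <<'E'
from h import *
im,d=get_image("scene"); s=arm.observe(); p=s["position"]; print(p)
print(proj("scene",p),proj("scene",(.5065,-.086,.073)))
cv2.imwrite("pics/s1.png",cv2.resize(im[110:230,195:355],None,fx=5,fy=5,interpolation=2)[:,:,::-1])
E
```

```text
[ 0.5063891  -0.08507362  0.10703448]
(np.float64(268.4524074205857), np.float64(166.8911349184291)) (np.float64(268.3806195405176), np.float64(174.49711714136726))
```

View pics/s1.png

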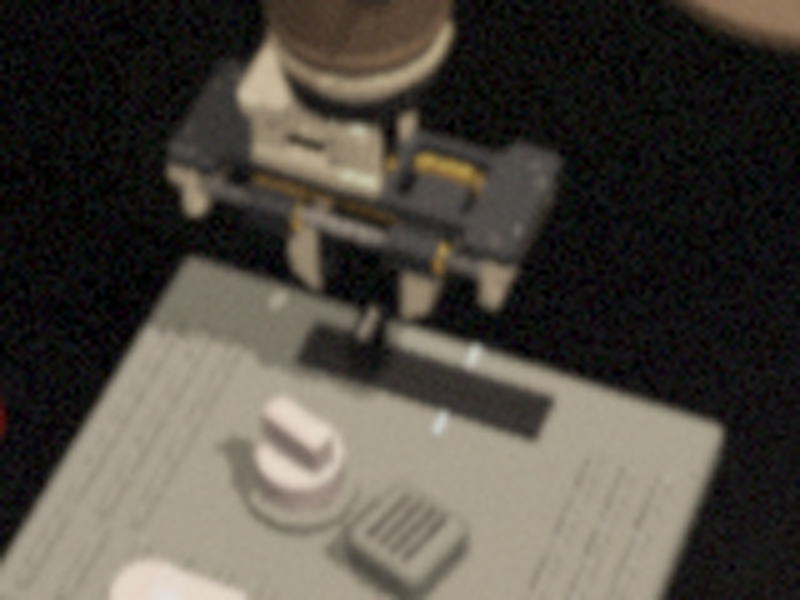

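The fingers are centred over the slider: the tips are at (305,285) and (415,315), and the block is at (370,320). Descend and grip.

>>> {"name": "carry_out", "arguments": {
  "steps": [0.5,0,0,-0.3,0,0.5,0,0,-0.59,0,0.15,0,0,-0.59,0,0.1,0,0,-0.59,0,0.1,0,0,-0.59,0,0.1,0,0,-0.59,0],
  "grip_force": 10
}}

```text
clock: 2.75
position: [0.5082, -0.0864, 0.0495]
ee_rot: [-1.57, -0.058, 0.053]
force: [-0.5, 0.1, -0.5]
width: 0.204
```

>>> {"name": "carry_out", "arguments": {
  "steps": [0.1,0,0,0,0,0.1,0,0,0,0,0.1,-0.01,0.13,0,0,0.1,-0.02,0.27,0,0,0.1,-0.03,0.4,0,0,0.1,-0.04,0.53,0,0,0.1,-0.04,0.53,0,0,0.1,-0.04,0.53,0,0]
}}

```text
clock: 3.55
position: [0.5044, -0.0324, 0.0491]
ee_rot: [-1.569, -0.058, 0.054]
force: [-0.5, 1.5, 9.4]
width: 0.174
```

```bash
python3 - <<'E'
from h import *
im,d=get_image("scene"); s=arm.observe(); print(s["position"],s["force"],s["width"])
cv2.imwrite("pics/s2.png",cv2.resize(im[130:230,220:340],None,fx=6,fy=6,interpolation=2)[:,:,::-1])
E
```

```text
[ 0.50438299 -0.03256847  0.04914136] [-0.0999276   0.69077372  9.43385699] 0.17489223146561172
```

View pics/s2.png

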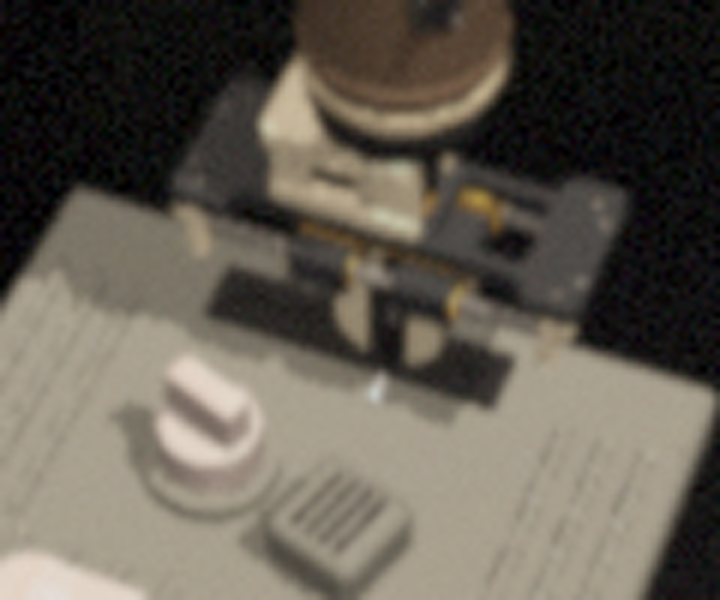

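The slider is gripped (16 mm) and is in line with the tick at (377,387). Release, rise and check.

>>> {"name": "carry_out", "arguments": {
  "steps": [0.4,0,0,0,0,0.4,0,0,0,0,0.4,0,0,0,0,0.4,0,0,0.3,0,0.4,0,0,0.7,0,0.4,0,0,0.9,0,0.4,-0.2,0,1.0,0]
}}

```text
clock: 4.3
position: [0.4859, -0.0335, 0.15]
ee_rot: [-1.57, -0.059, 0.051]
force: [0.2, -0.7, 0.1]
width: 0.399
```

```bash
python3 - <<'E'
from h import *
im,d=get_image("scene"); s=arm.observe(); print(s["position"],s["force"],s["width"],s["joints"].round(2))
P=cloud("scene",d);x,y,z=P[...,0],P[...,1],P[...,2]
m=(abs(x-.505)<.022)&(abs(y+.034)<.03)&(z>.062)&(z<.08);p=P[m];print(m.sum(),p.mean(0).round(4),np.percentile(p,[5,95],0).round(3).tolist())
cv2.imwrite("pics/s3.png",cv2.resize(im[130:230,220:340],None,fx=6,fy=6,interpolation=2)[:,:,::-1])
E
```

```text
[ 0.48113698 -0.03391825  0.14984729] [-4.61776456 -0.50747549  0.51364887] 0.3948282034560497 [-0.34  0.3   0.38  2.03 -0.15  0.84  1.76]
55 [ 0.5066 -0.0315  0.0707] [[0.494, -0.04, 0.064], [0.517, -0.025, 0.075]]
```

View pics/s3.png

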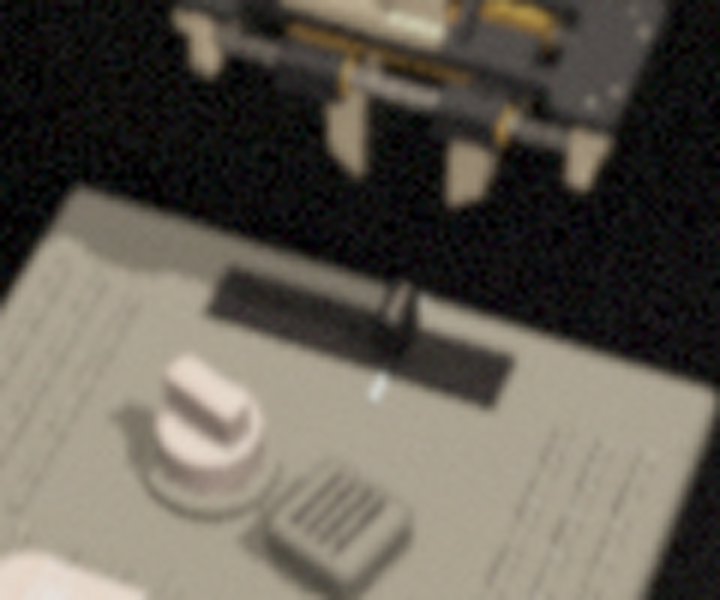

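The released block at (400,310) stands in line with the tick at (378,387). It measures y = -0.0315 to -0.0325 against a target of -0.0326, so the slider is off. Next I move to the cap with the jaws turned about -107°.

>>> {"name": "carry_out", "arguments": {
  "steps": [0.5,0.1,0,0,-0.17,0.5,0.2,0,0,-0.34,0.5,0.4,-0.1,0,-0.51,0.5,0.6,-0.2,0,-0.68,0.5,0.8,-0.3,0,-0.85,0.5,1.0,-0.4,0,-1.0,0.5,1.0,-0.46,0,-1.0]
}}

```text
clock: 5.05
position: [0.5849, -0.0801, 0.1471]
ee_rot: [-1.498, 0.561, -0.563]
force: [0.5, 0.5, -0.4]
width: 0.499
```

>>> {"name": "carry_out", "arguments": {
  "steps": [0.5,0.1,0,0,-0.17,0.5,0.15,0,0,-0.34,0.5,0.15,0,0,-0.51,0.5,0.15,0,0,-0.68,0.5,0.15,0,0,-0.85,0.5,0.15,0,0,-1.0,0.5,0.15,0,0,-1.0]
}}

```text
clock: 5.75
position: [0.5972, -0.0793, 0.1472]
ee_rot: [-1.242, 1.159, -1.157]
force: [-0.5, -0.4, -0.1]
width: 0.498
```

>>> {"name": "carry_out", "arguments": {
  "steps": [0.5,0,0,0,-0.17,0.5,0,0,0,-0.34,0.5,0,0,0,-0.39,0.5,0,0,0,-0.39,0.5,0,0,0,-0.39]
}}

```text
clock: 6.25
position: [0.5977, -0.0795, 0.1476]
ee_rot: [-1.091, 1.379, -1.378]
force: [-1.1, 1.0, 0.5]
width: 0.499
```

```bash
python3 - <<'E'
from h import *
from scipy.spatial.transform import Rotation as Ro
im,d=get_image("scene"); s=arm.observe(); M=Ro.from_rotvec(s["ee_rot"]).as_matrix()
print(s["position"],s["force"],s["width"],s["joints"].round(2),np.degrees(np.arctan2(M[1,2],M[0,2])),s["clock"])
P=cloud("scene",d);x,y,z=P[...,0],P[...,1],P[...,2]
m=(abs(x-.6)<.03)&(abs(y+.08)<.04)&(z>.085)&(z<.11);p=P[m];print(m.sum(),p.mean(0).round(4),np.percentile(p,[5,95],0).round(3).tolist())
cv2.imwrite("pics/s4.png",cv2.resize(im[130:230,200:320],None,fx=6,fy=6,interpolation=2)[:,:,::-1])
E
```

```text
[ 0.59776856 -0.07959418  0.14766054] [-0.61939408 -0.14739676  0.60929896] 0.501352692949064 [-0.51  0.59  0.85  1.77 -0.52  1.02  0.3 ] -13.343041306400135 6.3
102 [ 0.6035 -0.078   0.0954] [[0.593, -0.096, 0.086], [0.612, -0.062, 0.1]]
```

View pics/s4.png

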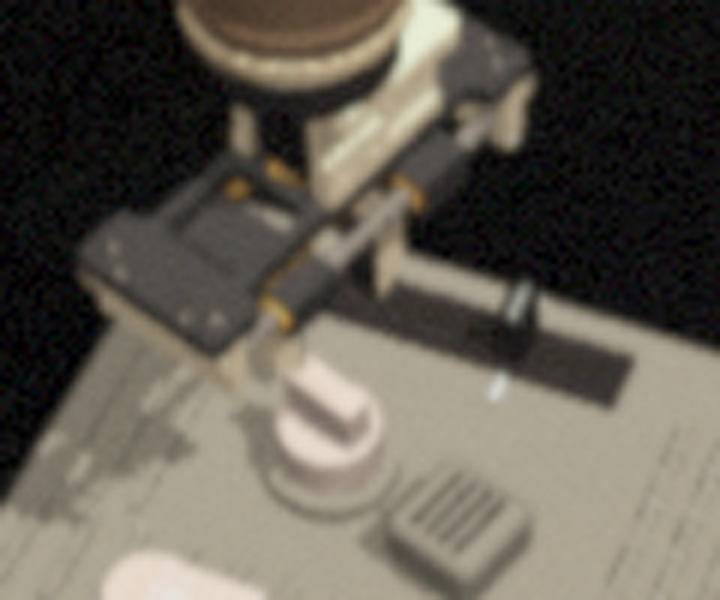

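The gripper is over the cap: one finger at (390,265), the other hidden behind its body at about (285,335), bar at (325,390). Descend and grip.

>>> {"name": "carry_out", "arguments": {
  "steps": [0.5,0.01,0,-0.3,0,0.5,0.01,0,-0.6,0,0.5,0.01,0,-0.74,0,0.1,0.01,0,-0.74,0,0.1,0.01,0,-0.74,0,0.1,0.01,0,-0.74,0,0.1,0.01,0,-0.74,0,0.1,0.01,0,-0.74,0,0.1,0.01,0,-0.74,0],
  "grip_force": 20
}}

```text
clock: 7.2
position: [0.5994, -0.0796, 0.0747]
ee_rot: [-1.087, 1.38, -1.381]
force: [-1.0, 0.8, 6.8]
width: 0.173
```

```bash
python3 -c "
from h import *
s=arm.observe();print({k:np.round(v,4) for k,v in s.items()})"
```

```text
{'clock': np.float64(7.2), 'joints': array([-0.4634,  0.6758,  0.7797,  1.8298, -0.6029,  0.8885,  0.3666]), 'dq': array([-0.0006,  0.0001,  0.0002,  0.0002, -0.0003,  0.0016, -0.0002]), 'joint_efforts': array([ 1.13300e-01, -6.16709e+01,  1.44422e+01, -2.14681e+01,
       -1.98500e-01, -5.57400e-01,  5.60000e-03]), 'position': array([ 0.5994, -0.0796,  0.0747]), 'ee_rot': array([-1.0871,  1.3801, -1.3812]), 'force': array([-1.0169,  0.846 ,  6.7604]), 'ft_torque': array([-0.0042,  0.4694, -0.0045]), 'width': np.float64(0.1731)}
```

>>> {"name": "carry_out", "arguments": {
  "steps": [0.1,0,0,0,0.08,0.1,0,0,0,0.16,0.1,0,0,0,0.22,0.1,0,0,0,0.22]
}}

```text
clock: 7.6
position: [0.5993, -0.0795, 0.0747]
ee_rot: [-1.178, 1.254, -1.254]
force: [-1.9, 0.9, 6.6]
width: 0.174
```

```bash
cat > st.py <<'E'
from h import *
from scipy.spatial.transform import Rotation as Ro
s=arm.observe(); M=Ro.from_rotvec(s["ee_rot"]).as_matrix()
print(s["clock"],s["position"].round(4),s["force"].round(2),s["ft_torque"].round(3),round(float(s["width"]),4),"yaw",np.degrees(np.arctan2(M[1,2],M[0,2])).round(2),"q7",s["joints"].round(2))
E
python3 st.py
```

```text
7.6 [ 0.5993 -0.0795  0.0747] [-1.88  0.92  6.59] [0.039 0.483 0.071] 0.1741 yaw -3.52 q7 [-0.44  0.66  0.73  1.83 -0.56  0.87  0.51]
```

>>> {"name": "carry_out", "arguments": {
  "steps": [0.1,0,0,0,0.08,0.1,0,0,0,0.16,0.1,0,0,0,0.24,0.1,0,0,0,0.24]
}}

```text
clock: 8.0
position: [0.5991, -0.0796, 0.0747]
ee_rot: [-1.266, 1.115, -1.115]
force: [-2.5, 0.3, 7.4]
width: 0.176
```

```bash
python3 st.py
```

```text
8.0 [ 0.5991 -0.0796  0.0747] [-2.47  0.34  7.4 ] [0.013 0.703 0.13 ] 0.1761 yaw 7.3 q7 [-0.41  0.64  0.68  1.83 -0.52  0.86  0.66]
```

>>> {"name": "carry_out", "arguments": {
  "steps": [0.1,0,0,0,0.08,0.1,0,0,0,0.16,0.1,0,0,0,0.16]
}}

```text
clock: 8.3
position: [0.5989, -0.0796, 0.0747]
ee_rot: [-1.318, 1.021, -1.021]
force: [-3.0, 1.3, 7.2]
width: 0.173
```

```bash
python3 st.py
```

```text
8.3 [ 0.5989 -0.0796  0.0747] [-2.97  1.26  7.23] [0.074 0.862 0.126] 0.1735 yaw 14.5 q7 [-0.39  0.63  0.65  1.82 -0.49  0.85  0.76]
```

Counter-clockwise turns freely: 0.49 rad, past any stop, with the torque flat at 0.13 N m and the bar still square in the pads. Continue to about 1.7 rad.

>>> {"name": "carry_out", "arguments": {
  "steps": [0.1,0,0,0,0.1,0.1,0,0,0,0.2,0.1,0,0,0,0.3,0.1,0,0,0,0.4,0.1,0,0,0,0.5,0.1,0,0,0,0.6,0.1,0,0,0,0.7,0.1,0,0,0,0.77,0.1,0,0,0,0.77]
}}

```text
clock: 9.2
position: [0.5982, -0.0797, 0.0747]
ee_rot: [-1.497, 0.559, -0.557]
force: [-5.9, 0.5, 11.4]
width: 0.175
```

```bash
python3 st.py
```

```text
9.2 [ 0.5982 -0.0797  0.0747] [-5.89  0.48 11.39] [0.098 1.377 0.189] 0.1749 yaw 49.12 q7 [-0.28  0.6   0.48  1.82 -0.36  0.82  1.24]
```

>>> {"name": "carry_out", "arguments": {
  "steps": [0.1,-0.01,0,0.015,0.1,0.1,-0.01,0,0.015,0.2,0.1,-0.01,0,0.015,0.3,0.1,-0.01,0,0.015,0.4,0.1,-0.01,0,0.015,0.5,0.1,-0.01,0,0.015,0.6,0.1,-0.01,0,0.015,0.7,0.1,-0.01,0,0.015,0.77,0.1,-0.01,0,0.015,0.77]
}}

```text
clock: 10.1
position: [0.5975, -0.0799, 0.0753]
ee_rot: [-1.569, 0.087, -0.086]
force: [-1.1, -1.6, -1.0]
width: 0.173
```

```bash
python3 st.py
```

```text
10.1 [ 0.5975 -0.0799  0.0753] [-1.15 -1.64 -0.98] [-0.254  0.346 -0.073] 0.1729 yaw 83.7 q7 [-0.17  0.57  0.31  1.81 -0.23  0.8   1.72]
```

>>> {"name": "carry_out", "arguments": {
  "steps": [0.1,0,0,0.03,0,0.1,0,0,0.06,0,0.1,0,0,0.1,0,0.1,0,0,0.1,0],
  "grip_force": 25
}}

```text
clock: 10.5
position: [0.5979, -0.0798, 0.0859]
ee_rot: [-1.569, 0.087, -0.087]
force: [-3.6, 0.0, 0.4]
width: 0.173
```

```bash
python3 st.py
```

```text
10.5 [ 0.5979 -0.0798  0.0859] [-3.58  0.05  0.4 ] [-0.356  0.817 -0.028] 0.1726 yaw 83.64 q7 [-0.17  0.56  0.32  1.8  -0.23  0.82  1.71]
```

>>> {"name": "carry_out", "arguments": {
  "steps": [0.1,0,0,0.15,0,0.1,0,0,0.35,0,0.1,0,0,0.55,0,0.1,0,0,0.75,0,0.1,0,0,0.85,0,0.1,0,0,0.85,0,0.1,0,0,0.85,0,0.1,0,0,0.85,0]
}}

```text
clock: 11.3
position: [0.5974, -0.0793, 0.1691]
ee_rot: [-1.569, 0.088, -0.085]
force: [-0.2, 0.0, -1.4]
width: 0.172
```

```bash
python3 st.py; python3 - <<'E'
from h import *
im,d=get_image("scene")
P=cloud("scene",d);x,y,z=P[...,0],P[...,1],P[...,2]
m=(abs(x-.507)<.022)&(abs(y+.034)<.03)&(z>.062)&(z<.08);p=P[m];print(m.sum(),p.mean(0).round(4),np.percentile(p,[5,95],0).round(3).tolist())
cv2.imwrite("pics/s5.png",cv2.resize(im[100:300,140:350],None,fx=3,fy=3,interpolation=2)[:,:,::-1])
E
```

```text
11.3 [ 0.5974 -0.0793  0.1691] [-0.23  0.02 -1.36] [-0.021  0.016 -0.032] 0.1722 yaw 83.68 q7 [-0.2   0.46  0.35  1.72 -0.18  0.99  1.68]
52 [ 0.5061 -0.0317  0.0703] [[0.494, -0.039, 0.064], [0.516, -0.025, 0.075]]
```

View pics/s5.png

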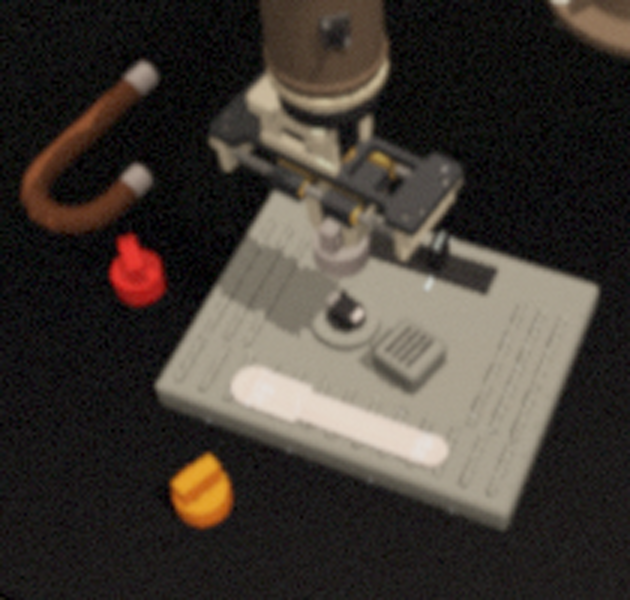

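The cap is in the gripper at (340,248), clear of the open chamber at (345,318). The slider is still at the tick (430,283), and the other things are undisturbed.

```bash
python3 -c "
from cell import arm
print(arm.sign_off(),arm.observe()['clock'])"
```

```text
the job is handed in; nothing more can be done
the job is handed in; nothing more can be done
```

The heat control is at the off mark and the steel cap is off its chamber, held in the gripper. I handed the job in at about 11.4 s of the 51 s allowed.

- **Heat slider:** I gripped it, slid it about 54 mm along +y, and let go. A later camera check put it within about 1 mm of the off ticks (y about -0.032 against -0.0326). It read the same after the cap came off.
- **Cap thread:** Counter-clockwise is the freeing direction. It passed 0.3 rad with no stop, so I did not try clockwise. I turned it 1.69 rad in all before lifting.
- **Lift:** The cap is about 94 mm above its seat. The last force reading was -1.4 N vertically, about the weight of the cap, with almost no side force, so it is touching nothing else.
- **Other objects:** The last picture showed the shoehorn and umbrella handle where they were. The bowl and key were outside that crop, and the arm came near the bowl only on its first approach, about 0.2 m above the table.

One disagreement: the two cameras differed by 5–10 mm in x. I used the middle value, and both grasps fitted. Turning the cap pushed up to about 11 N on the wrist until I shifted the arm 1 mm sideways and raised it 1.5 mm.

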